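# Set the lid press to a spice jar and lock it

## Task

Set up the lid press for the spice jar: without tipping the jar over, stand it upright in the middle of the press's round mat and let go of it, then gently push the depth rod down until its pad rests on the jar's cap, and only then swing the clamp lever fully home, in line with the arm, to lock the rod there. Leave the jam jar and the salt shaker where they are.

Things in the scene. Friction and masses are not known exactly. Their poses are not given: they have to be found in the camera images.
- lid_press: Fixed press of bare aluminium and steel. Base plate 190 x 120 mm, 9 mm thick, from 60 mm before the origin to 130 mm behind it. Origin on the worktop under the mat's centre; x points from the mat to the post, z up, y left when looking from mat to post. A 24 mm post (at x = 105 mm) carries a level arm out over the mat.
- boss_underside (a point): Centre of the underside of the arm's front boss (40 mm diameter, 188 to 222 mm above the worktop) in which the depth rod slides, straight above the mat. The arm behind it is 30 mm wide, 190 to 215 mm high. It hangs over the mat, so bring the jar in from the open side (-x of the press) with the tool leaning back about 45 degrees from vertical.
- mat_centre (a point): Centre of the top of the press's round rubber mat (64 mm diameter, top 10 mm above the worktop), straight below the depth rod. Axes as the press.
- depth_rod (a joint): How far the vertical depth rod is pushed down, in m: 0 at the top, 0.080 at its lower stop; starts between 0.004 and 0.026. Friction (4 N) holds it where it is left; about 3 N pushes it down. At 0 the pad's underside is 176 mm above the worktop; it meets the cap of the jar on the mat at 0.070.
- pad_face (a point): Centre of the underside of the rod's round rubber pad (40 mm diameter, 11 mm thick with its washer). z up.
- rod_knob (a point): Centre of the flat top of the black knob on the upper end of the rod (34 mm diameter, 20 mm high, 146 mm above the pad's underside); push or grip here. Top 322 mm above the worktop at joint 0.
- clamp_lever (a joint): Angle in rad of the clamp lever on top of the arm, about a vertical axis: 0 = open, across the arm, pointing to the press's -y; grows counter-clockwise seen from above; 1.571 = home at its stop, in line with the arm, pointing to the post (+x). Starts between 0 and 0.25. Friction holds it; about 1.5 N at the grip pin turns it.
- lever_grip (a point): On the axis of the lever's upright black grip pin (14 mm diameter, 40 mm tall, from 221 to 261 mm above the worktop), 55 mm from the pivot; the point lies 246 mm above the worktop.
- lever_pivot (a point): On the lever's vertical pivot axis, at the grip point's height, 42 mm from the rod's axis toward the post.
- spice_jar: The jar to press: slim round spice jar, clear with a dark brown screw cap, 44 mm diameter, 96 mm tall, 0.09 to 0.16 kg. It stands upright on the worktop; origin at the centre of its underside, z up.
- cap_top (a point): Centre of the flat top of the spice jar's cap, 96 mm above its underside. z up with the jar.
- jam_jar: Bystander: squat jam jar with a wide lid, 64 x 69 x 88 mm, standing; origin at the centre of its underside.
- salt_shaker: Bystander: salt shaker with a domed metal top, 44 mm diameter, 90 mm tall, standing; origin at the centre of its underside.
Things that resemble listed ones, but are neither listed nor needed, are in the scene too. What is shaped like the spice_jar but orange or turquoise is not meant.

How it is judged:
On the way, in this order (a step that is already met when the one before it is completed fails the run):
1. the jar stands on the mat, let go of, with the lever still open (horizontal distance between spice_jar and mat_centre below 0.014 m and height (world z) of spice_jar between 0.007 and 0.014 m and angle between spice_jar's own z axis and vertical below 0.08 rad and contact force between the fingers and spice_jar below 0.5 N and value of joint clamp_lever below 0.6 rad), for 0.2 s.
2. the pad rests on the jar's cap, with the lever still open (horizontal distance between spice_jar and mat_centre below 0.014 m and height (world z) of spice_jar between 0.007 and 0.014 m and angle between spice_jar's own z axis and vertical below 0.08 rad and z of pad_face in the frame of cap_top between -0.004 and 0.002 m and value of joint clamp_lever below 0.6 rad), for 0.2 s.
3. the clamp lever is swung home with the pad on the cap (horizontal distance between spice_jar and mat_centre below 0.014 m and height (world z) of spice_jar between 0.007 and 0.014 m and angle between spice_jar's own z axis and vertical below 0.08 rad and z of pad_face in the frame of cap_top between -0.004 and 0.002 m and value of joint clamp_lever above 1.3 rad), for 0.2 s.
At the end, for the whole second after the job is handed in: The spice jar stands upright and at rest on the mat, its axis within 14 mm of the mat's centre; the rod's pad rests on the cap (within 2 mm); the clamp lever is home (over 1.3 of 1.571 rad) (all of step 3 and linear speed of spice_jar below 0.02 m/s); the robot touches nothing.
It fails at once if the pad presses on the jar with more than 45 N (contact force between depth_rod and spice_jar above 45 N).
It fails at once if the spice jar is tipped over (angle between spice_jar's own z axis and vertical above 0.7 rad).
It fails at once if the jam jar is shifted by more than 25 mm (distance of jam_jar from where it was at the start of the episode above 0.025 m).
It fails at once if the salt shaker is shifted by more than 25 mm (distance of salt_shaker from where it was at the start of the episode above 0.025 m).
It also fails if it takes over 66 s, if anything falls off the work surface, if the arm or the gripper's body presses on something with over 40 N, if the wrist force passes 120 N, or if a joint passes its speed limit or range.

## Robot

A 6-joint arm with a two-finger parallel gripper is mounted at the origin on a cart in front of the work surface, level with it; the furniture and walls round the work are solid. World frame = base frame: x ahead of the robot, y to its left, z up, the work surface at z = 0. Lengths are in m, angles in rad, forces in N, time in s.
With the tool pointing down it reaches from about 0.375 to 0.9 m from the base axis. Payload 3.1 kg.
Tool frame: the origin (TCP) lies between the finger pads; the fingertips stand manip.finger_overhang ahead of it and the grasp point (between the pads) lies 5 mm behind it (manip.finger_overhang is the distance from the TCP to the fingertips, in m); z points along the fingers, y is the line along which they close (so a half turn about z gives the same grasp; the last joint's range is limited). The gripper opens to 85 mm and grips with 20 to 120 N. Pads are 22 mm wide; open, the fingers measure 114 mm over their backs; the gripper's body (76 mm by 85 mm) begins 54 mm behind the grasp point. The pads swing forward as they close: fully open they stand 13 mm farther back than shut.
Start: joints at [1.129, 0.527, 1.433, -0, 1.181, -0.178], TCP at [0.162, 0.604, 0.245] pointing down, gripper open.
Joint ranges: [-3.08, 3.08], [-0.75, 2.2], [0.22, 2.44], [-1.43, 4.57], [0, 2.65], [-2.85, 2.85]. Speed limits (rad/s): [2.79, 2.79, 3.14, 3.14, 3.14, 3.14].

## Interface

Orientations are given as a unit quaternion [x, y, z, w].
In Python, from station import manip gives the robot as it stands.
- The arm moves only by the tool drive_tool, never from a script. Its argument "plan" is a list of rows, each a list of 7 numbers: the shift along the tool's x, y, z in m, then the turn, a rotation vector about the tool's x, y, z in degrees, then the opening, from -1 (shut) to 1 (fully open). In form: [[x, y, z, wx, wy, wz, gripper], ...]. A call has 1 to 10 rows; each row shifts and turns the commanded pose from where the row before left it, along the tool's axes as they then stand; what a row does not reach is not made up. A row lasts 1/10 s, in which the tool goes at most 50 mm and 8.59 degrees, less where a joint would pass 70% of its speed; a pose out of reach is approached as far as the arm can. A call is refused whole if a number of a shift passes 0.05 or a number of a turn 8.59, either way. A call with a gripper value outside its range is refused whole. The fingers move at their own pace and stop on an object; "newtons" is the grip in N (left out, the last holds). Time passes only in rows, so rows that do not move let the fingers close. It gives the time, the measured TCP pose, the force, the opening and the grip force at its end, in the units of the state.
- manip.sense(): the state, without advancing time (a new reading comes with each control period).
- manip.snapshot(name): name is "scene" or "top" or "wrist"; returns a dict with "image" (384x512x3 uint8, red, green, blue), "z_map" (384x512 float32, m along the optical axis (not along the pixel's ray), 0 where there is no reading), "fov_y" (degrees; the focal length in pixels is half the picture's height over the tangent of half this angle, whatever the lens; pixels are square), "cx", "cy" (the principal point, pixels), "k1" (the pictures are not rectified: a ray, as slopes to the right and down, at radius r is drawn at 1 + k1 r^2 times it, then the intrinsics apply), "extrinsics" (4x4, takes a point from camera to world coordinates); the wrist camera has in their place "mount" (4x4, takes a point from camera to tool coordinates, whose origin is the TCP and whose axes are the flange's). Camera axes: x right, y up, looking along -z (the intrinsics and any distortion apply to the point x, -y, -z); pixel columns grow to the right and rows downward; lengths in m; the calibration is good to about 2 mm. A picture is of the moment at which its call begins: read the wrist's pose just before it.
- manip.sign_off(): hands the job in; it is judged then, once.
The state is a dict: "t": time; "q": joint angles; "qd": joint speeds; "tau": joint torques, N m; "tcp_pos": TCP position; "tool_rot": TCP orientation; "force": force on the tool from outside, world axes, zero at the start; "ft_torque": the same for the moment, N m; "finger_gap": opening from 0.0 (shut) to 1.0 (fully open); "gripper_force": force on a finger pad.
Only numpy, scipy, OpenCV 4.12 (cv2) and the standard library are available. Lean on these libraries where they do the work, as an engineer would, in place of code of your own. Each camera call takes 0.05 s, during which the arm holds its last target. There are 200 camera calls.

## Working session

There is one attempt and no reset: what is moved stays moved. The work goes in short steps, Python scripts to look and compute and a tool call to move; the robot and the scene stay as the last step left them, time stands still between calls to the robot, and variables do not carry over. Pictures are saved under pics/ and viewed, at most 10 in all, crops included, and the job is handed in when it is done.

Besides the shell and the picture viewer there is one more tool, called after "Request:" as name([rows], argument=value, ...), one row to a line, values as JSON. drive_tool: Moves the arm, as the interface text tells. Its arguments: {"type":"object","properties":{"plan":{"type":"array"},"newtons":{"type":"number"}},"required":["plan"]}

```bash
mkdir -p pics; ls; cat > h.py <<'E'
import numpy as np, cv2
from station import manip
from scipy.spatial.transform import Rotation as R
def T_tool():
    s=manip.sense(); T=np.eye(4); T[:3,:3]=R.from_quat(s['tool_rot']).as_matrix(); T[:3,3]=s['tcp_pos']; return T
def snap(name):
    T=T_tool(); d=manip.snapshot(name)
    M=d['extrinsics'] if 'extrinsics' in d else T@np.array(d['mount'])
    h,w=d['z_map'].shape; f=h/2/np.tan(np.radians(d['fov_y'])/2)
    K=np.array([[f,0,d['cx']],[0,f,d['cy']],[0,0,1]])
    uv=np.stack(np.meshgrid(np.arange(w),np.arange(h)),-1).reshape(-1,1,2).astype(np.float64)
    n=cv2.undistortPoints(uv,K,np.array([d['k1'],0,0,0,0])).reshape(h,w,2)
    z=d['z_map']; P=np.stack([n[...,0]*z,-n[...,1]*z,-z],-1)
    W=P@np.array(M)[:3,:3].T+np.array(M)[:3,3]
    W[z==0]=np.nan
    return d['image'],W
E
python3 - <<'E'
from h import *
print(manip.sense(), manip.finger_overhang)
for n in('scene','top'):
    i,W=snap(n); np.savez('pics/'+n,i=i,W=W); cv2.imwrite(f'pics/{n}1.png',i[...,::-1])
E
```

```text
pics
{'t': 0.0, 'q': array([ 1.12952197e+00,  5.28468615e-01,  1.43389411e+00, -4.99878720e-06,
        1.18142390e+00, -1.78498585e-01]), 'qd': array([ 0.00090745, -0.00088541, -0.0003444 ,  0.00177869, -0.00083251,
        0.0014978 ]), 'tau': array([-7.27859860e-04, -4.42349267e+01, -1.78026348e+01, -2.23703200e-04,
        8.56320723e-03, -9.22240332e-06]), 'tcp_pos': array([0.16202431, 0.60292006, 0.2443347 ]), 'tool_rot': array([ 1.31009168e-01,  9.91380550e-01, -1.04543836e-03, -3.32324936e-04]), 'force': array([-0.87546795, -1.06348707, -0.14522204]), 'ft_torque': array([-0.00729139, -0.06896494,  0.00048517]), 'gripper_force': 0.0, 'finger_gap': 1.0002890120046908} 0.014
```

View pics/scene1.png

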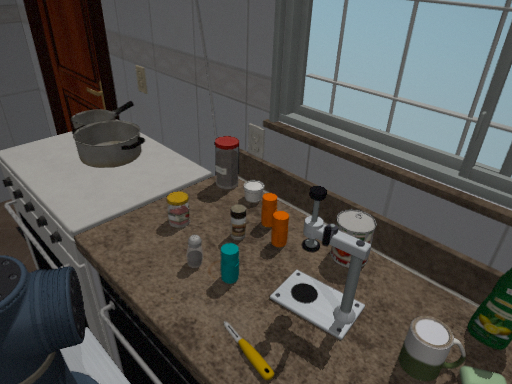

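View pics/top1.png

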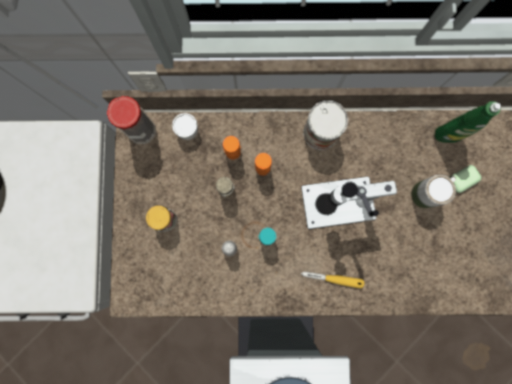

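The spice jar (brown cap) is at scene (238,215) / top (225,186). The press mat is at top (327,204) with its post to the right, the jam jar at top (158,217), and the salt shaker at top (229,248). Next I'll measure these positions.

```bash
python3 - <<'E'
import numpy as np
np.set_printoptions(precision=4,suppress=True)
t=np.load('pics/top.npz');s=np.load('pics/scene.npz')
for n,(u,v) in dict(jar=(225,186),or1=(263,161),or2=(232,146),turq=(268,236),salt=(229,248),jam=(158,217),mat=(322,206),knob=(349,190),grip=(372,209),post=(389,188),plate=(311,190),tin=(326,120),can=(185,125),knife=(330,280)).items():
    print(n,t['W'][v,u],t['i'][v,u])
def cl(name,c,r,zl,zh,W,I,col=None):
    m=(np.hypot(W[...,0]-c[0],W[...,1]-c[1])<r)&(W[...,2]>zl)&(W[...,2]<zh)
    if col is not None: m&=col(I.astype(int))
    p=W[m]; 
    if len(p)==0: print(name,0);return
    print(name,len(p),'mean',p.mean(0),'min',p.min(0),'max',p.max(0))
for nm,d in(('top',t),('scene',s)):
    W,I=d['W'],d['i']; print(nm)
    j=t['W'][186,225]; cl('cap',j,.05,.085,.11,W,I)
    cl('jarbody',j,.05,.02,.085,W,I)
    m=t['W'][206,322]; cl('mat',m,.06,.004,.02,W,I,lambda c:c.sum(-1)<120)
    k=t['W'][190,349]
    cl('knob',k,.06,.27,.34,W,I)
    cl('plate',m,.25,.005,.013,W,I,lambda c:c.min(-1)>130)
    cl('grip',t['W'][209,372],.05,.225,.27,W,I)
    cl('arm',m,.2,.185,.22,W,I)
    cl('pad',k,.08,.1,.18,W,I)
E
```

```text
jar [0.6033 0.1644 0.0968] [165 157 133]
or1 [0.6677 0.0662 0.0973] [234 141  58]
or2 [0.7082 0.1463 0.097 ] [234 141  59]
turq [0.4745 0.0555 0.0974] [ 61 184 181]
salt [0.445  0.1547 0.0896] [196 196 189]
jam [0.5255 0.3369 0.0896] [224 186  87]
mat [ 0.558  -0.0971  0.0121] [34 34 34]
knob [ 0.562  -0.1058  0.3003] [34 33 36]
grip [ 0.5489 -0.2355  0.0086] [179 184 184]
post [ 0.5772 -0.2152  0.2178] [92 93 97]
plate [ 0.6028 -0.0677  0.0126] [234 236 236]
tin [ 0.7687 -0.0958  0.1176] [223 223 217]
can [0.7805 0.278  0.0484] [237 238 238]
knife [ 0.3571 -0.1123  0.0174] [198 163  66]
top
cap 226 mean [0.6064 0.1674 0.0963] min [0.5859 0.1466 0.0852] max [0.6271 0.1878 0.1015]
jarbody 55 mean [0.5915 0.1597 0.0548] min [0.5848 0.1462 0.0207] max [0.6119 0.1839 0.0813]
mat 206 mean [ 0.5622 -0.1055  0.0112] min [ 0.5412 -0.134   0.0061] max [ 0.5889 -0.0857  0.0174]
knob 229 mean [ 0.564  -0.1065  0.2982] min [ 0.5478 -0.123   0.2853] max [ 0.5816 -0.0912  0.3026]
plate 1690 mean [ 0.5533 -0.1251  0.0097] min [ 0.3618 -0.273   0.005 ] max [ 0.6389 -0.036   0.013 ]
grip 0
arm 491 me
[... 182 characters left out ...]
642]
scene
cap 149 mean [0.6009 0.1648 0.0932] min [0.5827 0.1462 0.0852] max [0.625  0.1891 0.0975]
jarbody 291 mean [0.5932 0.1556 0.0534] min [0.5804 0.1446 0.0203] max [0.6168 0.1854 0.085 ]
mat 362 mean [ 0.563  -0.1084  0.009 ] min [ 0.5319 -0.138   0.0053] max [ 0.5925 -0.0793  0.0137]
knob 230 mean [ 0.5572 -0.1115  0.2923] min [ 0.5449 -0.126   0.2701] max [ 0.577  -0.0927  0.2992]
plate 1956 mean [ 0.5623 -0.1399  0.0079] min [ 0.3602 -0.2437  0.005 ] max [ 0.6378 -0.0446  0.0121]
grip 0
arm 979 mean [ 0.5619 -0.1748  0.2074] min [ 0.5174 -0.2327  0.1851] max [ 0.5921 -0.0895  0.2199]
pad 200 mean [ 0.5573 -0.1118  0.1605] min [ 0.5426 -0.128   0.1516] max [ 0.5805 -0.0892  0.1778]
```

```bash
cat >> h.py <<'E'
np.set_printoptions(precision=4,suppress=True)
def goal(px,lean,flip=1):
    "tool rotation: z leans by 'lean' deg from down toward horizontal px; y across"
    a=np.radians(lean); px=np.r_[px[:2],0]/np.linalg.norm(px[:2])
    z=np.sin(a)*px+np.array([0,0,-np.cos(a)]); y=flip*np.cross([0,0,1],px); x=np.cross(y,z)
    return np.c_[x,y,z]
def delta(Rg,pg):
    T=T_tool(); print('turn deg(tool)',np.degrees(R.from_matrix(T[:3,:3].T@Rg).as_rotvec()),'shift(goal tool axes)',Rg.T@(pg-T[:3,3]),'shift(cur axes)',T[:3,:3].T@(pg-T[:3,3]),'world',pg-T[:3,3])
E
python3 - <<'E'
from h import *
t=np.load('pics/top.npz');s=np.load('pics/scene.npz')
for d in(t,s):
    W,I=d['W'],d['i'].astype(int)
    m=(W[...,2]>.004)&(W[...,2]<.014)&(np.hypot(W[...,0]-.56,W[...,1]+.14)<.13)&((I.min(-1)>110))
    m=cv2.morphologyEx(m.astype(np.uint8),cv2.MORPH_OPEN,np.ones((3,3)))
    n,l,st,_=cv2.connectedComponentsWithStats(m); k=[i for i in range(1,n) if st[i,4]>25]
    P=W[np.isin(l,k)][:,:2].astype(np.float32)
    r=cv2.minAreaRect(P*1000); print('plate',r, len(P))
    a=(W[...,2]>.206)&(W[...,2]<.2165)&(np.hypot(W[...,0]-.56,W[...,1]+.14)<.12)
    q=W[a]; 
    print('arm line',cv2.fitLine(q[:,:2].astype(np.float32),cv2.DIST_HUBER,0,.001,.001).ravel(),len(q))
    c=(W[...,2]>.225)&(W[...,2]<.268)&(np.hypot(W[...,0]-.56,W[...,1]+.14)<.12)
    q=W[c]; print('above arm',len(q),q.mean(0)); 
    for zz in range(225,268,8):
        b=q[(q[:,2]>zz/1e3)&(q[:,2]<zz/1e3+.008)]; print(zz,len(b),b.mean(0) if len(b) else '',b.min(0) if len(b) else '',b.max(0) if len(b) else '')
    for nm,c,z0,z1 in(('cap',(.606,.167),.092,.1),('knob',(.563,-.108),.29,.305)):
        b=W[(np.hypot(W[...,0]-c[0],W[...,1]-c[1])<.04)&(W[...,2]>z0)&(W[...,2]<z1)]
        print(nm,cv2.minEnclosingCircle((b[:,:2]*1000).astype(np.float32)),np.median(b[:,2]))
E
```

```text
plate ((569.6368408203125, -141.71461486816406), (120.5928955078125, 189.0873565673828), 7.625068187713623) 1630
arm line [ 0.2401 -0.9707  0.5691 -0.1727] 280
above arm 226 [ 0.5477 -0.1522  0.2345]
225 164 [ 0.557  -0.148   0.2275] [ 0.5134 -0.1706  0.225 ] [ 0.5809 -0.0914  0.2325]
233 13 [ 0.5404 -0.1469  0.2359] [ 0.5128 -0.1684  0.2334] [ 0.5733 -0.102   0.2402]
241 9 [ 0.5181 -0.1648  0.2453] [ 0.5124 -0.1692  0.2427] [ 0.5254 -0.1627  0.2489]
249 5 [ 0.5182 -0.164   0.2534] [ 0.5139 -0.1666  0.2514] [ 0.5223 -0.1627  0.2555]
257 33 [ 0.5187 -0.1689  0.2613] [ 0.513  -0.1757  0.2572] [ 0.5241 -0.1625  0.2647]
265 2 [ 0.5181 -0.1691  0.2665] [ 0.517  -0.1716  0.2654] [ 0.5193 -0.1666  0.2676]
cap ((607.5835571289062, 167.28695678710938), 21.818265914916992) 0.0965966706974225
knob ((564.7327270507812, -107.42852783203125), 16.922704696655273) 0.29888779443557156
plate ((567.3085327148438, -142.87486267089844), (121.8132553100586, 188.8342742919922), 7.346595764160156) 2018
arm line [ 0.2121 -0.9772  0.5622 -0.1824] 526
above arm 282 [ 0.5396 -0.146   0.2424]
225 95 [ 0.5508 -0.1495  0.2279] [ 0.509  -0.1769  0.2251] [ 0.5779 -0.105   0.2329]
233 44 [ 0.5338 -0.1443  0.2372] [ 0.509 -0.177  0.233] [ 0.5645 -0.1045  0.241 ]
241 45 [ 0.5314 -0.1472  0.2453] [ 0.5095 -0.177   0.241 ] [ 0.5629 -0.1025  0.249 ]
249 42 [ 0.5326 -0.1461  0.2532] [ 0.5091 -0.1768  0.2493] [ 0.5651 -0.1055  0.257 ]
257 50 [ 0.5346 -0.1439  0.2601] [ 0.5107 -0.176   0.257 ] [ 0.563  -0.1039  0.265 ]
265 6 [ 0.5595 -0.1107  0.2666] [ 0.5567 -0.1134  0.2655] [ 0.5649 -0.1069  0.268 ]
cap ((604.6598510742188, 166.93896484375), 22.360979080200195) 0.0944092600524894
knob ((561.1840209960938, -109.10431671142578), 16.955265045166016) 0.2968581957504294
```

```bash
cat >> h.py <<'E'
px=np.array([.13,-.9915,0]); jar=np.array([.606,.167,0]); mat=np.array([.5635,-.1078,.01])
G=goal(px,45,1)
E
python3 - <<'E'
from h import *
for f in(1,-1):
    Rg=goal(px,45,f); delta(Rg,jar+[0,0,.05]+Rg@[0,0,.005])
    Rd=goal(px,0,f); print('yaw only:');delta(Rd,jar)
    print('R',Rg)
E
```

```text
turn deg(tool) [ 26.3201 -39.5271  63.8432] shift(goal tool axes) [-0.209   0.3835  0.4889] shift(cur axes) [-0.5434 -0.3085  0.1984] world [ 0.4444 -0.4395 -0.1979]
yaw only:
turn deg(tool) [-0.1125  0.0478 67.4702] shift(goal tool axes) [-0.49    0.3835  0.2444] shift(cur axes) [-0.5421 -0.3052  0.2448] world [ 0.4439 -0.436  -0.2444]
R [[-0.0919  0.9915  0.0919]
 [ 0.7011  0.13   -0.7011]
 [-0.7071 -0.     -0.7071]]
turn deg(tool) [  43.7908   29.1592 -105.8618] shift(goal tool axes) [ 0.209  -0.3835  0.4889] shift(cur axes) [-0.5434 -0.3085  0.1984] world [ 0.4444 -0.4395 -0.1979]
yaw only:
turn deg(tool) [  -0.0532   -0.1253 -112.5297] shift(goal tool axes) [ 0.49   -0.3835  0.2444] shift(cur axes) [-0.5421 -0.3052  0.2448] world [ 0.4439 -0.436  -0.2444]
R [[ 0.0919 -0.9915  0.0919]
 [-0.7011 -0.13   -0.7011]
 [ 0.7071  0.     -0.7071]]
```

Request:
drive_tool([
  [-0.03,-0.011,0,0,0,0,1],
  [-0.045,-0.016,0,0,0,0,1],
  [-0.045,-0.016,0,0,0,0,1],
  [-0.045,-0.016,0,0,0,0,1],
  [-0.045,-0.016,0,0,0,0,1],
  [-0.045,-0.016,0,0,0,0,1],
  [-0.045,-0.016,0,0,0,0,1],
  [-0.045,-0.016,0,0,0,0,1],
  [-0.045,-0.016,0,0,0,0,1],
  [-0.03,-0.01,0,0,0,0,1],
])

```text
t: 1.1
tcp_pos: [0.5317, 0.3481, 0.2448]
tool_rot: [0.132, 0.991, -0.0, 0.0]
force: [-0.7, 0.1, 0.6]
finger_gap: 0.999
gripper_force: 0.0
```

Request:
drive_tool([
  [0,0,0,0,0,8.5,1],
  [0,0,0,0,0,8.5,1],
  [0,0,0,0,0,8.5,1],
  [0,0,0,0,0,8.5,1],
  [0,0,0,0,0,8.5,1],
  [0,0,0,0,0,8.5,1],
  [0,0,0,0,0,8.5,1],
  [0,0,0,0,0,8,1],
  [0,0,0,0,-5,0,1],
  [0,0,0,0,0,0,1],
])

```text
t: 2.1
tcp_pos: [0.5286, 0.3517, 0.2447]
tool_rot: [0.658, 0.751, -0.029, 0.033]
force: [0.1, 0.2, -1.2]
finger_gap: 1.001
gripper_force: 0.0
```

Request:
drive_tool([
  [0,0,0,0,-8,0,1],
  [0,0,0,0,-8,0,1],
  [0,0,0,0,-8,0,1],
  [0,0,0,0,-8,0,1],
  [0,0,0,0,-8,0,1],
  [0,0,0,0,0,0,1],
  [0,0,0,0,0,0,1],
])

```text
t: 2.8
tcp_pos: [0.5288, 0.3506, 0.244]
tool_rot: [0.609, 0.695, -0.253, 0.286]
force: [-0.6, 0.6, -0.4]
finger_gap: 1.003
gripper_force: 0.0
```

```bash
python3 - <<'E'
from h import *
s=manip.sense();print(s['q'],s['tcp_pos']);p=jar+[0,0,.05]+G@[0,0,.005]
delta(G,p); delta(G,p-.1*G[:,2])
E
```

```text
[ 0.6786  0.778   1.165  -0.648   1.6572  0.6448] [0.5288 0.3506 0.244 ]
turn deg(tool) [-0.1012 -0.1133  0.135 ] shift(goal tool axes) [0.0014 0.0527 0.278 ] shift(cur axes) [0.0007 0.0532 0.2779] world [ 0.0777 -0.1871 -0.1975]
turn deg(tool) [-0.1012 -0.1133  0.135 ] shift(goal tool axes) [0.0014 0.0527 0.178 ] shift(cur axes) [0.0009 0.053  0.1779] world [ 0.0685 -0.117  -0.1268]
```

Request:
drive_tool([
  [0,0.02,0.01,0,0,0,1],
  [0,0.02,0.03,0,0,0,1],
  [0.001,0.013,0.03,0,0,0,1],
  [0,0,0.03,0,0,0,1],
  [0,0,0.03,0,0,0,1],
  [0,0,0.03,0,0,0,1],
  [0,0,0.018,0,0,0,1],
  [0,0,0,0,0,0,1],
  [0,0,0,0,0,0,1],
])

```text
t: 3.7
tcp_pos: [0.5995, 0.2321, 0.1198]
tool_rot: [0.611, 0.694, -0.252, 0.287]
force: [0.6, -0.6, -0.2]
finger_gap: 1.003
gripper_force: 0.0
```

```bash
python3 - <<'E'
from h import *
i,W=snap('wrist'); cv2.imwrite('pics/w1.png',i[...,::-1])
b=W[(np.hypot(W[...,0]-.606,W[...,1]-.167)<.04)&(W[...,2]>.088)&(W[...,2]<.102)]
print(cv2.minEnclosingCircle((b[:,:2]*1000).astype(np.float32)),np.median(b[:,2]),len(b))
b=W[(np.hypot(W[...,0]-.606,W[...,1]-.167)<.04)&(W[...,2]>.02)&(W[...,2]<.085)]
print(b.min(0),b.max(0))
p=jar+[0,0,.05]+G@[0,0,.005]
delta(G,p)
E
```

```text
((606.2637939453125, 167.31178283691406), 22.191492080688477) 0.09476724510529058 1116
[0.5834 0.1601 0.02  ] [0.6301 0.1901 0.085 ]
turn deg(tool) [ 0.0602 -0.1001 -0.1957] shift(goal tool axes) [ 0.0027 -0.0022  0.1015] shift(cur axes) [ 0.0026 -0.0023  0.1015] world [ 0.0069 -0.0696 -0.0737]
```

View pics/w1.png

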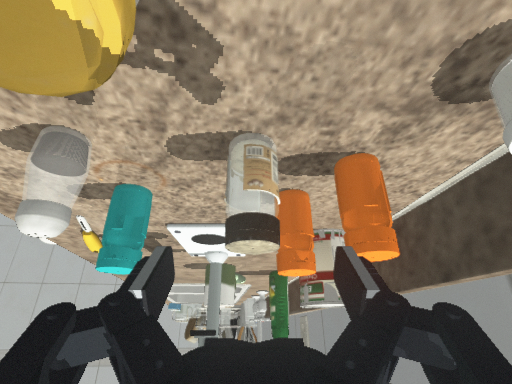

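The wrist view shows the brown-capped jar at (252,190), between the open fingers and agreeing with the measured position. Advancing and gripping.

Request:
drive_tool([
  [0.002,-0.002,0.02,0,0,0,1],
  [0,0,0.02,0,0,0,1],
  [0,0,0.02,0,0,0,1],
  [0,0,0.02,0,0,0,1],
  [0,0,0.021,0,0,0,1],
  [0,0,0,0,0,0,1],
  [0,0,0,0,0,0,-0.5],
  [0,0,0,0,0,0,-0.5],
  [0,0,0,0,0,0,-0.5],
  [0,0,0,0,0,0,-0.5],
], newtons=35)

```text
t: 4.75
tcp_pos: [0.606, 0.1648, 0.0473]
tool_rot: [0.609, 0.694, -0.251, 0.289]
force: [0.6, 1.9, 4.5]
finger_gap: 0.502
gripper_force: 35.4
```

Request:
drive_tool([
  [0,0,0,0,0,0,-0.5],
  [0,0,0,0,0,0,-0.5],
  [0,0,0,0,0,0,-0.5],
])

```text
t: 5.05
tcp_pos: [0.6061, 0.1647, 0.0473]
tool_rot: [0.609, 0.694, -0.251, 0.289]
force: [0.6, 3.7, 5.9]
finger_gap: 0.501
gripper_force: 35.6
```

```bash
python3 - <<'E'
from h import *
s=manip.sense(); print(s['tcp_pos'],s['force'],s['finger_gap'],s['gripper_force'])
delta(G,jar+[0,0,.05]+G@[0,0,.005])
delta(G,mat+[-.0+.0,0.1,.07]+G@[0,0,.005])
delta(G,mat+[0,0,.05]+G@[0,0,.005])
E
```

```text
[0.6061 0.1647 0.0473] [0.5663 3.7113 5.9314] 0.501246441273805 35.60298738651909
turn deg(tool) [ 0.1531 -0.0142 -0.0842] shift(goal tool axes) [-0.0003  0.0002  0.0014] shift(cur axes) [-0.0003  0.0002  0.0014] world [ 0.0004 -0.0012 -0.0008]
turn deg(tool) [ 0.1531 -0.0142 -0.0842] shift(goal tool axes) [-0.1401 -0.0646  0.0989] shift(cur axes) [-0.1403 -0.0647  0.0987] world [-0.0421 -0.176   0.0292]
turn deg(tool) [ 0.1531 -0.0142 -0.0842] shift(goal tool axes) [-0.1961 -0.0776  0.1831] shift(cur axes) [-0.1963 -0.0778  0.1829] world [-0.0421 -0.276   0.0092]
```

Request:
drive_tool([
  [-0.003,0,-0.003,0,0,0,-0.5],
  [-0.006,0,-0.006,0,0,0,-0.5],
  [-0.006,0,-0.006,0,0,0,-0.5],
  [-0.003,0,-0.003,0,0,0,-0.5],
  [-0.002,-0.01,0.002,0,0,0,-0.5],
  [-0.006,-0.015,0.006,0,0,0,-0.5],
  [-0.01,-0.016,0.01,0,0,0,-0.5],
  [-0.014,-0.016,0.014,0,0,0,-0.5],
  [-0.014,-0.015,0.014,0,0,0,-0.5],
  [-0.014,-0.006,0.014,0,0,0,-0.5],
])

```text
t: 6.05
tcp_pos: [0.5358, 0.0683, 0.0712]
tool_rot: [0.609, 0.695, -0.254, 0.287]
force: [0.3, 0.3, -1.7]
finger_gap: 0.499
gripper_force: 35.7
```

Request:
drive_tool([
  [-0.014,0,0.014,0,0,0,-0.5],
  [-0.014,0,0.014,0,0,0,-0.5],
  [-0.014,0,0.014,0,0,0,-0.5],
  [-0.014,0,0.014,0,0,0,-0.5],
  [-0.01,0,0.01,0,0,0,-0.5],
  [-0.004,0,0.004,0,0,0,-0.5],
  [0,0,0,0,0,0,-0.5],
])

```text
t: 6.75
tcp_pos: [0.5511, -0.0294, 0.0713]
tool_rot: [0.61, 0.694, -0.253, 0.287]
force: [0.2, -0.3, -0.7]
finger_gap: 0.498
gripper_force: 35.7
```

```bash
python3 - <<'E'
from h import *
i,W=snap('scene'); cv2.imwrite('pics/s2.png',i[...,::-1])
i2,W2=snap('wrist'); cv2.imwrite('pics/w2.png',i2[...,::-1])
s=manip.sense(); print(s['q'],s['tcp_pos'],s['force'],s['gripper_force'])
c=mat-[0,0,0]
delta(G,mat+[0,0,.062]+G@[0,0,.005])
for w in(W,W2):
    k=s['tcp_pos']; b=w[(np.hypot(w[...,0]-k[0],w[...,1]-k[1])<.035)&(w[...,2]>.1)&(w[...,2]<.13)]
    print(len(b)); 
    if len(b): print(np.median(b[:,2]),cv2.minEnclosingCircle((b[:,:2]*1000).astype(np.float32)))
E
```

```text
[ 0.1102  0.8413  1.7627 -1.1109  0.9085  0.8643] [ 0.5514 -0.0283  0.0713] [ 0.5638  1.1665 -1.4775] 35.715208067558706
turn deg(tool) [-0.0044 -0.0251 -0.0062] shift(goal tool axes) [-0.0574  0.0017  0.0613] shift(cur axes) [-0.0574  0.0017  0.0613] world [ 0.0126 -0.083  -0.0028]
343
0.11797160672565044 ((548.307861328125, -18.692121505737305), 30.91524314880371)
1636
0.10331488627942272 ((550.7213134765625, -25.822179794311523), 21.86479377746582)
```

View pics/w2.png

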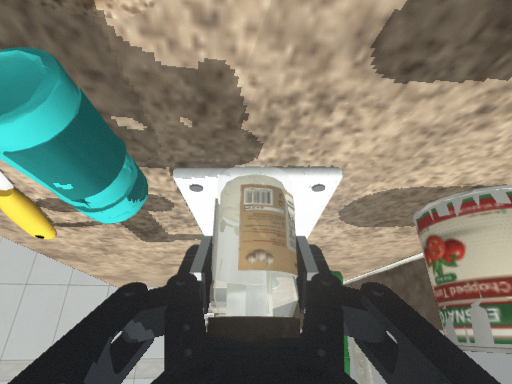

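Request:
drive_tool([
  [-0.003,0.0017,0.006,0,0,0,-0.5],
  [-0.007,0,0.01,0,0,0,-0.5],
  [-0.009,0,0.01,0,0,0,-0.5],
  [-0.01,0,0.01,0,0,0,-0.5],
  [-0.01,0,0.01,0,0,0,-0.5],
  [-0.008,0,0.008,0,0,0,-0.5],
  [-0.006,0,0.006,0,0,0,-0.5],
  [-0.0025,0,0.0025,0,0,0,-0.5],
  [0,0,0,0,0,0,-0.5],
  [0,0,0,0,0,0,-0.5],
])

```text
t: 7.85
tcp_pos: [0.564, -0.1111, 0.0664]
tool_rot: [0.609, 0.694, -0.252, 0.288]
force: [-0.3, 0.3, -0.4]
finger_gap: 0.498
gripper_force: 35.7
```

```bash
python3 - <<'E'
from h import *
s=manip.sense(); print(s['q'],s['tcp_pos'],s['force'],s['gripper_force'])
delta(G,mat+[0,0,.05]+G@[0,0,.005])
for n in('wrist','scene','top'):
    i,w=snap(n); cv2.imwrite(f'pics/{n}3.png',i[...,::-1])
    b=w[(np.hypot(w[...,0]-.5635,w[...,1]+.108)<.035)&(w[...,2]>.1)&(w[...,2]<.13)]
    print(n,len(b)); 
    if len(b)>9: print(np.percentile(b[:,2],[10,50,90]),cv2.minEnclosingCircle((b[:,:2]*1000).astype(np.float32)))
E
```

```text
[-0.0446  0.847   1.7811 -1.2384  0.8278  0.8543] [ 0.564  -0.1111  0.0664] [-0.3451  0.3368 -0.4209] 35.71393070742488
turn deg(tool) [-0.0074 -0.0141 -0.0106] shift(goal tool axes) [ 0.0069 -0.0001  0.0072] shift(cur axes) [ 0.0069 -0.0001  0.0072] world [-0.     -0.0002 -0.0099]
wrist 409
[0.1003 0.1009 0.1017] ((563.8231201171875, -105.4736328125), 21.258852005004883)
scene 345
[0.1036 0.1132 0.1152] ((561.4749755859375, -99.47591400146484), 31.399837493896484)
top 137
[0.1037 0.1151 0.1196] ((561.9667358398438, -94.13536834716797), 30.931011199951172)
```

View pics/scene3.png

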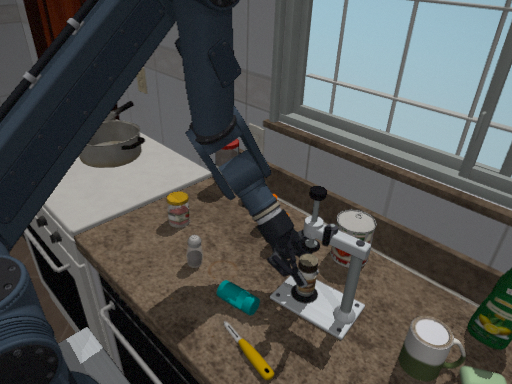

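The jar is upright over the mat at (308,275). The arm knocked over the turquoise lookalike, now at (237,297); it's a bystander that isn't listed. Lowering gently.

Request:
drive_tool([
  [0.0014,0,0.0014,0,0,0,-0.5],
  [0.0014,0,0.0014,0,0,0,-0.5],
  [0.0014,0,0.0014,0,0,0,-0.5],
  [0.0014,0,0.0014,0,0,0,-0.5],
  [0,0,0,0,0,0,-0.5],
  [0,0,0,0,0,0,-0.5],
])

```text
t: 8.6
tcp_pos: [0.564, -0.1113, 0.0584]
tool_rot: [0.609, 0.694, -0.253, 0.288]
force: [0.4, -0.1, -1.7]
finger_gap: 0.496
gripper_force: 35.7
```

Request:
drive_tool([
  [0.0004,0,0.0004,0,0,0,-0.5],
  [0,0,0,0,0,0,-0.5],
  [0,0,0,0,0,0,-0.5],
])

```text
t: 8.9
tcp_pos: [0.564, -0.1113, 0.058]
tool_rot: [0.61, 0.694, -0.252, 0.288]
force: [-0.6, -0.3, -0.8]
finger_gap: 0.498
gripper_force: 35.7
```

Request:
drive_tool([
  [0.0005,0,0.0005,0,0,0,-0.5],
  [0,0,0,0,0,0,-0.5],
  [0,0,0,0,0,0,-0.5],
])

```text
t: 9.2
tcp_pos: [0.5641, -0.1113, 0.0573]
tool_rot: [0.609, 0.694, -0.252, 0.288]
force: [-0.5, 0.1, -0.1]
finger_gap: 0.496
gripper_force: 35.7
```

Request:
drive_tool([
  [0.0005,0,0.0005,0,0,0,-0.5],
  [0,0,0,0,0,0,-0.5],
  [0,0,0,0,0,0,-0.5],
])

```text
t: 9.5
tcp_pos: [0.5642, -0.1114, 0.0573]
tool_rot: [0.609, 0.694, -0.253, 0.288]
force: [-1.2, 2.0, 6.2]
finger_gap: 0.498
gripper_force: 36.1
```

Request:
drive_tool([
  [0,0,0,0,0,0,0.2],
  [0,0,0,0,0,0,0.5],
  [0,0,0,0,0,0,0.8],
  [0,0,0,0,0,0,0.8],
  [0,0,-0.01,0,0,0,0.8],
  [0,0,-0.02,0,0,0,0.8],
  [0,0,-0.03,0,0,0,0.8],
  [0,0,-0.03,0,0,0,0.8],
  [0,0,-0.03,0,0,0,0.8],
  [0,0,0,0,0,0,0.8],
])

```text
t: 10.5
tcp_pos: [0.5544, -0.0243, 0.1443]
tool_rot: [0.609, 0.695, -0.25, 0.29]
force: [1.5, -0.8, -0.5]
finger_gap: 0.899
gripper_force: 0.0
```

```bash
python3 - <<'E'
from h import *
s=manip.sense(); print(s['q'],s['tcp_pos'],s['force'])
i,w=snap('wrist'); cv2.imwrite('pics/w4.png',i[...,::-1])
b=w[(np.hypot(w[...,0]-.5635,w[...,1]+.108)<.035)&(w[...,2]>.1)&(w[...,2]<.112)]
print(len(b),np.percentile(b[:,2],[10,50,90]),cv2.minEnclosingCircle((b[:,:2]*1000).astype(np.float32)))
A=np.c_[b[:,:2],np.ones(len(b))]; print('slope',np.linalg.lstsq(A,b[:,2],rcond=None)[0])
for z in(.03,.05,.07,.09):
    c=w[(np.hypot(w[...,0]-.5635,w[...,1]+.108)<.035)&(abs(w[...,2]-z)<.005)]
    print(z,c.min(0),c.max(0))
E
```

```text
[ 0.1169  0.711   1.7454 -1.0189  0.9791  0.7122] [ 0.5544 -0.0243  0.1443] [ 1.4951 -0.7678 -0.4556]
841 [0.1015 0.1051 0.1056] ((564.5474243164062, -108.93937683105469), 21.961977005004883)
slope [ 0.003 -0.074  0.095]
0.03 [ 0.5419 -0.1105  0.025 ] [ 0.5861 -0.0865  0.035 ]
0.05 [ 0.5421 -0.1098  0.045 ] [ 0.5862 -0.0865  0.055 ]
0.07 [ 0.541  -0.1166  0.065 ] [ 0.5879 -0.087   0.075 ]
0.09 [ 0.5428 -0.1107  0.085 ] [ 0.5857 -0.0867  0.095 ]
```

View pics/w4.png

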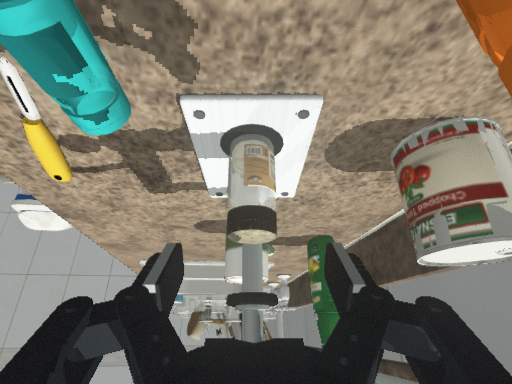

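Jar stands upright and centred on the mat (252,170), pad visible above it. Now I'll rise, turn the tool down and close the fingers.

Request:
drive_tool([
  [-0.012,0,-0.02,0,0,0,0.8],
  [-0.025,0,-0.025,0,0,0,0],
  [-0.03,0,-0.03,0,0,0,-1],
  [-0.03,0,-0.03,0,0,0,-1],
  [-0.03,0,-0.03,0,0,0,-1],
  [-0.025,0,-0.025,0,0,0,-1],
  [-0.01,0,-0.01,0,0,0,-1],
  [0,0,0,0,5,0,-1],
  [0,0,0,0,8,0,-1],
  [0,0,0,0,8,0,-1],
])

```text
t: 11.55
tcp_pos: [0.5517, -0.021, 0.3744]
tool_rot: [0.645, 0.736, -0.136, 0.153]
force: [-0.3, -0.1, 0.4]
finger_gap: 0.001
gripper_force: 0.0
```

Request:
drive_tool([
  [0,0,0,0,8,0,-1],
  [0,0,0,0,8,0,-1],
  [0,0,0,0,8,0,-1],
  [0,0,0,0,0,0,-1],
  [0,0,0,0,0,0,-1],
])

```text
t: 12.05
tcp_pos: [0.5515, -0.0226, 0.3743]
tool_rot: [0.661, 0.751, -0.002, -0.001]
force: [0.3, -0.5, -0.8]
finger_gap: -0.003
gripper_force: 0.0
```

```bash
python3 - <<'E'
from h import *
s=manip.sense(); print(s['q'],s['tcp_pos'],s['force'],s['finger_gap'])
D=goal(px,0,1); delta(D,np.array([.5635,-.108,.298+.02+.014]))
i,w=snap('wrist')
b=w[(np.hypot(w[...,0]-.5635,w[...,1]+.108)<.035)&(w[...,2]>.285)&(w[...,2]<.31)]
if len(b): print(len(b),np.percentile(b[:,2],[10,50,90]),cv2.minEnclosingCircle((b[:,:2]*1000).astype(np.float32)))
E
```

```text
[-0.2422  0.302   1.4383 -0.0023  1.4044 -0.3688] [ 0.5515 -0.0226  0.3743] [ 0.2635 -0.543  -0.8191] -0.0025065681161535467
turn deg(tool) [-0.2135  0.0561 -0.1905] shift(goal tool axes) [-0.0863  0.0007  0.0423] shift(cur axes) [-0.0862  0.0012  0.0424] world [ 0.012  -0.0854 -0.0423]
8 [0.2969 0.2976 0.2978] ((564.441650390625, -124.80342102050781), 3.2034332752227783)
```

Request:
drive_tool([
  [-0.02,0.001,0,0,0,0,-1],
  [-0.033,0,0,0,0,0,-1],
  [-0.023,0,0.01,0,0,0,-1],
  [-0.01,0,0.015,0,0,0,-1],
  [0,0,0.015,0,0,0,-1],
  [0,0,0.008,0,0,0,-1],
  [0,0,0.006,0,0,0,-1],
  [0,0,0.006,0,0,0,-1],
  [0,0,0,0,0,0,-1],
  [0,0,0,0,0,0,-1],
])

```text
t: 13.1
tcp_pos: [0.5647, -0.1064, 0.3165]
tool_rot: [0.659, 0.752, 0.0, 0.0]
force: [-0.0, 0.8, -0.6]
finger_gap: -0.0
gripper_force: 0.0
```

Request:
drive_tool([
  [0,0,0.005,0,0,0,-1],
  [0,0,0.005,0,0,0,-1],
  [0,0,0.005,0,0,0,-1],
  [0,0,0.005,0,0,0,-1],
  [0,0,0,0,0,0,-1],
])

```text
t: 13.6
tcp_pos: [0.5642, -0.1067, 0.2953]
tool_rot: [0.66, 0.751, -0.0, -0.001]
force: [0.6, 0.6, 0.6]
finger_gap: -0.001
gripper_force: 0.2
```

Request:
drive_tool([
  [0,0,0.005,0,0,0,-1],
  [0,0,0.005,0,0,0,-1],
  [0,0,0.005,0,0,0,-1],
  [0,0,0.005,0,0,0,-1],
  [0,0,0.002,0,0,0,-1],
  [0,0,0,0,0,0,-1],
  [0,0,0,0,0,0,-1],
])

```text
t: 14.3
tcp_pos: [0.5642, -0.1066, 0.2736]
tool_rot: [0.66, 0.752, -0.0, -0.001]
force: [0.8, -0.1, 0.5]
finger_gap: -0.001
gripper_force: 0.0
```

```bash
python3 - <<'E'
from h import *
s=manip.sense(); print(s['tcp_pos'],s['force'])
i,w=snap('scene'); cv2.imwrite('pics/s5.png',cv2.resize(i[100:340,200:440,::-1],(600,600)))
E
```

```text
[ 0.5642 -0.1066  0.2736] [ 0.8499 -0.1496  0.4889]
```

View pics/s5.png

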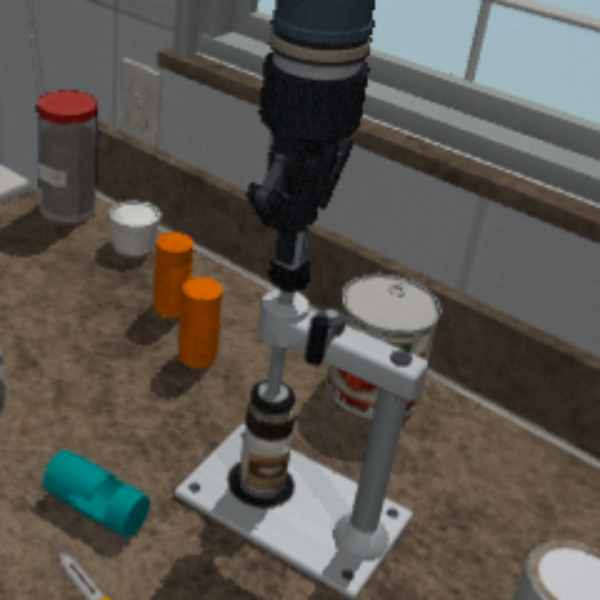

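The fingers are pushing the knob down at (290,270) in the crop. The pad at (272,393) is just above the cap of the upright jar. Creeping on.

Request:
drive_tool([
  [0,0,0.002,0,0,0,-1],
  [0,0,0.002,0,0,0,-1],
  [0,0,0.001,0,0,0,-1],
  [0,0,0,0,0,0,-1],
  [0,0,0,0,0,0,-1],
])

```text
t: 14.85
tcp_pos: [0.5645, -0.1067, 0.2691]
tool_rot: [0.66, 0.751, 0.0, 0.0]
force: [-0.2, 0.4, 0.9]
finger_gap: 0.004
gripper_force: 0.7
```

Request:
drive_tool([
  [0,0,0.001,0,0,0,-1],
  [0,0,0,0,0,0,-1],
  [0,0,0,0,0,0,-1],
])

```text
t: 15.15
tcp_pos: [0.5645, -0.1067, 0.2681]
tool_rot: [0.66, 0.752, 0.0, 0.0]
force: [0.5, -0.1, 3.0]
finger_gap: 0.003
gripper_force: 0.9
```

Request:
drive_tool([
  [0,0,0.0005,0,0,0,-1],
  [0,0,0,0,0,0,-1],
  [0,0,0,0,0,0,-1],
])

```text
t: 15.45
tcp_pos: [0.5645, -0.1067, 0.2676]
tool_rot: [0.66, 0.752, 0.0, 0.0]
force: [0.2, 0.5, 1.6]
finger_gap: 0.001
gripper_force: 1.1
```

Request:
drive_tool([
  [0,0,0.0005,0,0,0,-1],
  [0,0,0,0,0,0,-1],
  [0,0,0,0,0,0,-1],
])

```text
t: 15.75
tcp_pos: [0.5645, -0.1066, 0.2671]
tool_rot: [0.66, 0.752, 0.0, 0.0]
force: [-0.5, 0.6, 3.3]
finger_gap: -0.005
gripper_force: 1.1
```

Request:
drive_tool([
  [0,0,0.0005,0,0,0,-1],
  [0,0,0,0,0,0,-1],
  [0,0,0,0,0,0,-1],
])

```text
t: 16.05
tcp_pos: [0.5645, -0.1066, 0.2666]
tool_rot: [0.66, 0.752, 0.0, 0.0]
force: [0.4, 0.8, 2.0]
finger_gap: 0.003
gripper_force: 1.1
```

Request:
drive_tool([
  [0,0,0.0005,0,0,0,-1],
  [0,0,0,0,0,0,-1],
  [0,0,0,0,0,0,-1],
])

```text
t: 16.35
tcp_pos: [0.5645, -0.1067, 0.2661]
tool_rot: [0.66, 0.751, 0.0, 0.0]
force: [-0.1, 0.9, 1.3]
finger_gap: -0.003
gripper_force: 1.0
```

Request:
drive_tool([
  [0,0,0.0005,0,0,0,-1],
  [0,0,0,0,0,0,-1],
  [0,0,0,0,0,0,-1],
])

```text
t: 16.65
tcp_pos: [0.5645, -0.1067, 0.2657]
tool_rot: [0.66, 0.751, 0.0, 0.0]
force: [-0.2, 0.7, 3.0]
finger_gap: 0.002
gripper_force: 1.3
```

Request:
drive_tool([
  [0,0,0.0005,0,0,0,-1],
  [0,0,0,0,0,0,-1],
  [0,0,0,0,0,0,-1],
])

```text
t: 16.95
tcp_pos: [0.5645, -0.1067, 0.2657]
tool_rot: [0.66, 0.752, 0.0, 0.0]
force: [0.2, 1.4, 4.9]
finger_gap: 0.002
gripper_force: 2.5
```

Request:
drive_tool([
  [0,0,0.0005,0,0,0,-1],
  [0,0,0,0,0,0,-1],
  [0,0,0,0,0,0,-1],
  [0,0,0,0,0,0,-1],
])

```text
t: 17.35
tcp_pos: [0.5645, -0.1067, 0.2656]
tool_rot: [0.66, 0.752, 0.0, 0.0]
force: [-1.2, 1.9, 7.4]
finger_gap: -0.001
gripper_force: 3.6
```

The force is rising with the TCP stalled at 0.2656 m, so the rod is at 0.070 and the pad is on the cap. Retreating up to measure.

Request:
drive_tool([
  [0,0,-0.002,0,0,0,-1],
  [0,0,-0.005,0,0,0,-1],
  [0,0,-0.02,0,0,0,-1],
  [0,0,-0.03,0,0,0,-1],
  [0,0,-0.02,0,0,0,-1],
  [0,0,0,0,0,-7,-1],
  [0,0,0,0,0,-7,-1],
  [0,0,0,0,0,0,-1],
  [0,0,0,0,0,0,-1],
])

```text
t: 18.25
tcp_pos: [0.5641, -0.1067, 0.3413]
tool_rot: [0.564, 0.826, -0.0, -0.0]
force: [0.9, 0.3, -0.4]
finger_gap: -0.002
gripper_force: 0.0
```

```bash
cat >> h.py <<'E'
Y=np.array([.9915,.13,0]); piv=mat+.042*px
def lever():
    for n in('scene','top'):
        i,w=snap(n)
        # dark (black) points at the pin's height round the pivot
        r=np.hypot(w[...,0]-piv[0],w[...,1]-piv[1])
        m=(r>.038)&(r<.07)&(w[...,2]>.225)&(w[...,2]<.27)&(i.max(-1)<110)
        kn=np.hypot(w[...,0]-mat[0],w[...,1]-mat[1])>.03
        c=w[m&kn]
        if len(c): q=c.mean(0)-piv; print(n,len(c),c.mean(0),'theta',np.arctan2(q@px,-(q@Y)),np.hypot(q[0],q[1]))
        b=w[(np.hypot(w[...,0]-mat[0],w[...,1]-mat[1])<.02)&(w[...,2]>.235)&(w[...,2]<.27)]
        if len(b): print(n,'knob z',np.percentile(b[:,2],90),b.mean(0))
E
python3 - <<'E'
from h import *
lever(); print(manip.sense()['q'],manip.sense()['force'])
th=.24; tan=px*np.cos(th)+Y*np.sin(th); rad=-Y*np.cos(th)+px*np.sin(th)
delta(goal(tan,0,1),piv*[1,1,0]+rad*.055-tan*.030+[0,0,.246])
E
```

```text
scene 128 [ 0.5136 -0.1719  0.2453] theta 0.25482233197233056 0.05978600651227031
scene knob z 0.2513714146747851 [ 0.5575 -0.1114  0.2473]
top 36 [ 0.5178 -0.1665  0.2461] theta 0.19165720658393437 0.053904041050626746
top knob z 0.25468846376365467 [ 0.5662 -0.0988  0.2517]
[-0.3814  0.3619  1.4383 -0.0001  1.3423 -0.7538] [0.6967 0.4818 0.0013]
turn deg(tool) [-0.0406 -0.03    0.1204] shift(goal tool axes) [-0.0115 -0.0661  0.0952] shift(cur axes) [-0.0115 -0.066   0.0953] world [-0.0574 -0.0347 -0.0952]
```

Request:
drive_tool([
  [-0.0035,-0.02,0,0,0,0,-1],
  [-0.005,-0.03,0,0,0,0,-1],
  [-0.003,-0.016,0,0,0,0,-1],
  [0,0,0.02,0,0,0,-1],
  [0,0,0.025,0,0,0,-1],
  [0,0,0.025,0,0,0,-1],
  [0,0,0.015,0,0,0,-1],
  [0,0,0.01,0,0,0,-1],
  [0,0,0,0,0,0,-1],
  [0,0,0,0,0,0,-1],
])

```text
t: 19.35
tcp_pos: [0.5077, -0.1418, 0.2471]
tool_rot: [0.563, 0.826, 0.0, 0.0]
force: [-0.6, 0.2, 0.3]
finger_gap: 0.002
gripper_force: 0.0
```

Request:
drive_tool([
  [-0.006,0,0,0,0,0,-1],
  [-0.006,0,0,0,0,0,-1],
  [0,0,0,0,0,0,-1],
])

```text
t: 19.65
tcp_pos: [0.5124, -0.1538, 0.2473]
tool_rot: [0.564, 0.826, 0.0, 0.001]
force: [-0.2, -0.5, 0.1]
finger_gap: -0.003
gripper_force: 0.0
```

```bash
python3 - <<'E'
from h import *
s=manip.sense();print(s['q'],s['force'])
T=T_tool(); print('pivot in tool',T[:3,:3].T@(piv*[1,1,0]+[0,0,.246]-T[:3,3]))
i,w=snap('scene'); cv2.imwrite('pics/s6.png',cv2.resize(i[100:340,200:440,::-1],(600,600)))
E
```

```text
[-0.5005  0.4034  1.6573 -0.0002  1.0789 -0.8739] [-0.237 -0.517  0.116]
pivot in tool [-0.0166  0.0543  0.0014]
```

View pics/s6.png

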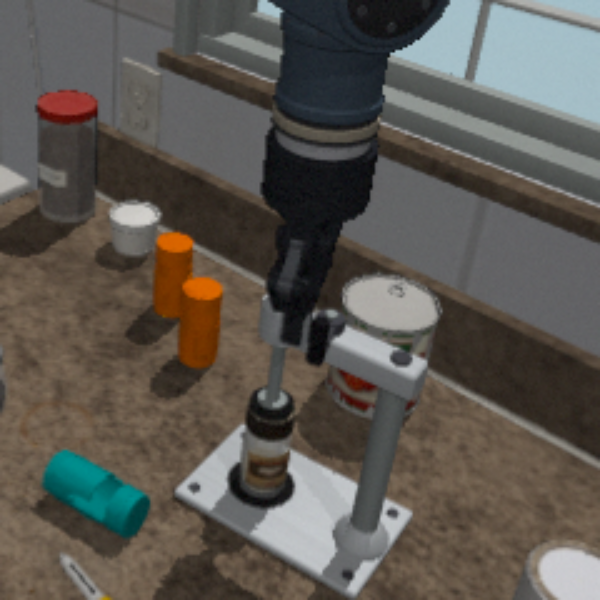

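The fingers, at (295,315), sit just behind the pin at (320,338), with the pad on the cap. Swinging about the pivot.

Request:
drive_tool([
  [-0.0077,-0.0018,0,0,0,-8,-1],
  [-0.0077,-0.0018,0,0,0,-8,-1],
  [-0.0077,-0.0018,0,0,0,-8,-1],
  [-0.0077,-0.0018,0,0,0,-8,-1],
  [-0.0077,-0.0018,0,0,0,-8,-1],
  [0,0,0,0,0,0,-1],
  [0,0,0,0,0,0,-1],
])

```text
t: 20.4
tcp_pos: [0.5276, -0.188, 0.2466]
tool_rot: [0.248, 0.969, 0.0, 0.0]
force: [-0.9, 0.6, 0.6]
finger_gap: 0.002
gripper_force: 0.0
```

```bash
python3 - <<'E'
from h import *
s=manip.sense();print(s['q'],s['force'])
T=T_tool(); print('pivot in tool',T[:3,:3].T@(piv*[1,1,0]+[0,0,.246]-T[:3,3]))
x=-T[:3,0]; print('tool theta',np.arctan2(x@Y,x@px))
lever()
E
```

```text
[-0.5419  0.4384  1.5962  0.0003  1.1067 -1.6113] [-0.9093  0.5995  0.5578]
pivot in tool [-0.0177  0.0537  0.0007]
tool theta 0.9388624052328874
scene 238 [ 0.5251 -0.194   0.248 ] theta 0.6622525855348483 0.06253029879378486
scene knob z 0.2514133458748846 [ 0.5575 -0.1113  0.2473]
top 30 [ 0.522  -0.1794  0.2523] theta 0.43672785688366356 0.0557183806834013
top knob z 0.2547842937646846 [ 0.5641 -0.1068  0.252 ]
```

Request:
drive_tool([
  [-0.0077,-0.0018,0,0,0,-8,-1],
  [-0.0077,-0.0018,0,0,0,-8,-1],
  [-0.0077,-0.0018,0,0,0,-8,-1],
  [-0.0077,-0.0018,0,0,0,-8,-1],
  [0,0,0,0,0,0,-1],
  [0,0,0,0,0,0,-1],
])

```text
t: 21.1
tcp_pos: [0.5546, -0.2031, 0.2466]
tool_rot: [-0.028, 1.0, 0.0, 0.0]
force: [0.3, -0.2, -0.4]
finger_gap: -0.004
gripper_force: 0.0
```

Request:
drive_tool([
  [-0.002,-0.0004,0,0,0,-2,-1],
  [0,0,0,0,0,0,-1],
  [0,0,0,0,0,0,-1],
])

```text
t: 21.4
tcp_pos: [0.5562, -0.2034, 0.2466]
tool_rot: [-0.046, 0.999, 0.0, -0.0]
force: [-1.4, 0.4, 0.1]
finger_gap: -0.0
gripper_force: 0.4
```

Request:
drive_tool([
  [-0.002,0,0,0,0,0,-1],
  [0,0,0,0,0,0,-1],
  [0,0,0,0,0,0,-1],
])

```text
t: 21.7
tcp_pos: [0.5585, -0.2034, 0.2466]
tool_rot: [-0.047, 0.999, 0.0, -0.0]
force: [-1.1, -0.3, 0.7]
finger_gap: -0.001
gripper_force: 0.7
```

```bash
python3 - <<'E'
from h import *
s=manip.sense();print(s['q'],s['force'])
T=T_tool(); print('pivot in tool',T[:3,:3].T@(piv*[1,1,0]+[0,0,.246]-T[:3,3]))
x=-T[:3,0]; print('tool theta',np.arctan2(x@Y,x@px), 'push force',T[:3,:3].T@s['force'])
E
```

```text
[-0.5372  0.4848  1.51    0.0001  1.1472 -2.2026] [-1.0501 -0.3042  0.6832]
pivot in tool [-0.0155  0.0528  0.0006]
tool theta 1.5349719545449838 push force [ 1.0743 -0.2035 -0.6829]
```

Request:
drive_tool([
  [-0.002,0,0,0,0,0,-1],
  [0,0,0,0,0,0,-1],
  [0,0,0,0,0,0,-1],
])

```text
t: 22.0
tcp_pos: [0.559, -0.2034, 0.2466]
tool_rot: [-0.047, 0.999, 0.0, -0.002]
force: [-6.2, -0.9, 2.5]
finger_gap: 0.001
gripper_force: 2.9
```

Request:
drive_tool([
  [-0.001,0,0,0,0,0,-1],
  [0,0,0,0,0,0,-1],
  [0,0,0,0,0,0,-1],
])

```text
t: 22.3
tcp_pos: [0.559, -0.2034, 0.2465]
tool_rot: [-0.048, 0.999, 0.0, -0.003]
force: [-7.6, -1.2, 3.1]
finger_gap: 0.002
gripper_force: 4.0
```

Request:
drive_tool([
  [-0.001,0,0,0,0,0,-1],
  [0,0,0,0,0,0,-1],
  [0,0,0,0,0,0,-1],
])

```text
t: 22.6
tcp_pos: [0.5591, -0.2034, 0.2465]
tool_rot: [-0.048, 0.999, 0.0, -0.004]
force: [-10.2, -1.5, 4.9]
finger_gap: 0.001
gripper_force: 5.1
```

The lever is against its stop. Backing off, rising clear and checking.

Request:
drive_tool([
  [0.01,0,0,0,0,0,-1],
  [0.02,0,0,0,0,0,-1],
  [0,0,-0.03,0,0,0,-1],
  [0,0,-0.04,0,0,0,-1],
  [0,0,-0.04,0,0,0,-1],
  [0.04,0,0,0,0,0,-1],
  [0.04,0,0,0,0,0,-1],
  [0.04,0,0,0,0,0,-1],
  [0,0,0,0,0,0,-1],
  [0,0,0,0,0,0,-1],
])

```text
t: 23.6
tcp_pos: [0.4136, -0.2179, 0.3573]
tool_rot: [-0.047, 0.999, -0.001, 0.001]
force: [0.3, -0.9, 0.1]
finger_gap: -0.002
gripper_force: 0.0
```

```bash
python3 - <<'E'
from h import *
lever(); print(manip.sense()['tcp_pos'],manip.sense()['force'])
i,w=snap('scene'); cv2.imwrite('pics/s7.png',cv2.resize(i[100:340,200:440,::-1],(600,600)))
for n in('scene','top'):
    i,w=snap(n)
    for nm,c in(('jam',(.5255,.3369)),('salt',(.445,.1547))):
        b=w[(np.hypot(w[...,0]-c[0],w[...,1]-c[1])<.045)&(w[...,2]>.03)]; b0=np.load(f'pics/{n}.npz')['W']; b0=b0[(np.hypot(b0[...,0]-c[0],b0[...,1]-c[1])<.045)&(b0[...,2]>.03)]; print(n,nm,b.mean(0)-b0.mean(0))
E
```

```text
scene 130 [ 0.5717 -0.2056  0.2451] theta 1.4898799724835987 0.05624689822111916
scene knob z 0.25109026060447565 [ 0.5513 -0.1012  0.2466]
top 64 [ 0.5749 -0.1988  0.2457] theta 1.5592442372588884 0.04969328152652137
top knob z 0.2547253033877156 [ 0.564  -0.1068  0.2521]
[ 0.4146 -0.218   0.3571] [ 0.2948  0.0945 -0.2761]
scene jam [-0.0001  0.0002 -0.0002]
scene salt [-0.0004  0.0001  0.0003]
top jam [ 0.0001 -0.     -0.    ]
top salt [0.     0.0001 0.0002]
```

View pics/s7.png

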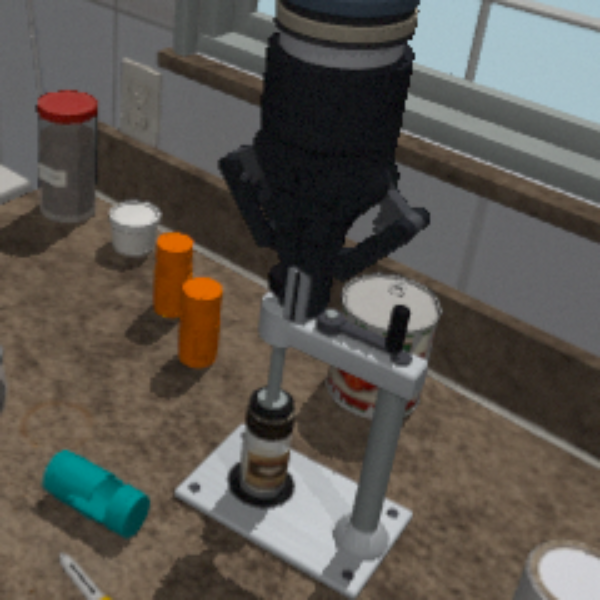

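The lever is home, in line with the arm with its pin at (398,328). The pad is on the cap at (270,395), the jar is upright, and the robot is clear. Handing in.

```bash
python3 -c "
from station import manip; print(manip.sign_off())"
```

```text
the job is handed in; nothing more can be done
None
```

The job is handed in: the jar stands upright in the middle of the mat, the pad rests on its cap and the lever is home at its stop; the jam jar and salt shaker have not moved, but I knocked over the unlisted turquoise jar on the way (it is still on the worktop).

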